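# Close the cam lock of the board holder with the blue circuit board

### The arm

A 6-joint arm with a two-finger parallel gripper is mounted at the origin on a cart in front of the work surface, level with it; the furniture and walls round the work are solid. World frame = base frame: x ahead of the robot, y to its left, z up, the work surface at z = 0. Lengths are in mm, angles in rad, forces in N, time in s.
With the tool pointing down it reaches from about 275 to 750 mm from the base axis. Payload 10.2 kg.
Tool frame: the origin (TCP) lies on the centre line of the jaws, within the pads' length; the fingertips stand 11 mm ahead of it and the grasp point (between the pads) lies 8 mm behind it; z points along the fingers, y is the line along which they close (so a half turn about z gives the same grasp; the last joint's range is limited). The gripper opens to 85 mm and grips with 20 to 120 N. Pads are 22 mm wide; open, the fingers measure 114 mm over their backs; the gripper's body (76 mm by 85 mm) begins 54 mm behind the grasp point. The pads swing forward as they close: fully open they stand 13 mm farther back than shut.
Start: joints at [-1.508, 0.313, 1.498, -0, 1.331, -0.223], TCP at [147.998, -503.714, 242.294] pointing down, gripper open.
Joint ranges: [-2.94, 2.94], [-0.97, 2.17], [0.19, 2.56], [-1.23, 4.37], [0.02, 3.11], [-2.88, 2.88]. Speed limits (rad/s): [2.39, 2.39, 3.01, 3.14, 3.14, 3.14].

### API

Orientations are given as a unit quaternion [x, y, z, w].
In Python, from rig import read_state, camera, get_calibration, close_job gives the robot as it stands.
- The arm moves only by the tool move_arm, never from a script. Its argument "targets" is a list of rows, each a list of 6 numbers: the shift along the tool's x, y, z scaled (see below), then the turn, a rotation vector about the tool's x, y, z scaled (see below). In form: [[dx, dy, dz, rx, ry, rz], ...]. A call has 1 to 8 rows; each row is the pose to reach, as a shift and turn from the pose commanded when the call began, along the tool's axes at that moment, turning the shorter way round; what a row does not reach only later rows make up. The controller multiplies each number of a shift by 0.25 m and each number of a turn by pi rad. A row lasts 1/12 s, in which the tool goes at most 41.7 mm and 7.16 degrees, less where a joint would pass 70% of its speed; a pose out of reach is approached as far as the arm can. A call with a number of a shift or a turn outside -1 to 1 is refused whole. A call with a gripper value outside its range is refused whole. "fingers" is the gripper's target within -1 to 1 (fully open at 1, half-way at 0, shut at -1), set as the call begins (left out, the last holds). The fingers move at their own pace and stop on an object; "newtons" is the grip in N (left out, the last holds). Time passes only in rows, so rows that repeat a pose let the fingers close. It gives the time, the measured TCP pose, the force, the opening and the grip force at its end, in the units of the state.
- read_state(): the state, without advancing time (a new reading comes with each control period).
- camera(name): name is "side" or "top" or "wrist"; returns the picture (400x640x3 uint8, red, green, blue); there is no depth.
- get_calibration(name): a dict with "fx", "fy", "cx", "cy" (pixels), "R" (3x3) and "t" (3): a world point X has camera coordinates R X + t. Camera axes: x right, y down, z forward; pixel columns grow to the right and rows downward; lengths in mm; the calibration is good to about 2 mm. A picture is of the moment at which its call begins: read the wrist's pose just before it. get_calibration takes no time and is no camera call; for the wrist camera it gives the pose at the moment of the call.
- close_job(): hands the job in; it is judged then, once.
The state is a dict: "time": time; "joint_pos": joint angles; "joint_vel": joint speeds; "effort": joint torques, N m; "position": TCP position; "eef_rot": TCP orientation; "force": force on the tool from outside, world axes, zero at the start; "ft_torque": the same for the moment, N m; "gripper_width": opening from 0.0 (shut) to 1.0 (fully open); "gripper_force": force on a finger pad.
Only numpy, scipy, OpenCV 4.12 (cv2) and the standard library are available. Lean on these libraries where they do the work, as an engineer would, in place of code of your own. Each camera call takes 0.05 s, during which the arm holds its last target. There are 200 camera calls.

### The job

Two board holders stand on the bench, each with an open cam lock. On the one that holds the blue circuit board, swing the crank with the upright red grip half a turn clockwise (seen from above, round the end away from the board) to its stop, so that the cam's hook draws the bolt in and the jaw closes on the board. Let go of the crank at the end, and leave the lock of the other holder, with the green board, open as it is.

Things in the scene. Friction and masses are not known exactly. Their poses are not given: they have to be found in the camera images.
- knob_blue (a point): the red grip of the crank on the holder with the blue board: an upright plastic cylinder, 17 mm diameter, that spins freely on its own pin, standing on the end of the crank arm from z = 33 mm to z = 77 mm; this point is on its axis at z = 60 mm. It travels on a circle of 45 mm radius about hub_blue. Apart from the red grips nothing on either holder is higher than 33 mm. Moving it takes about 2 N
- hub_blue (a point): point on the upright turning axis of the cam on that holder, at z = 30 mm. The holder is an aluminium plate 150 x 86 x 12 mm fixed to the bench; the point's x axis runs along the plate from the cam towards the board (the board's centre lies about 70 mm from the axis), y to the left of that, z up. With the lock open (joint 0) the crank points along -y, it swings clockwise seen from above through -x, and it points along +y at its stop
- cam_blue (a joint): angle of that cam in rad: 0 open, grows clockwise seen from above, 3.14 (a stop) fully locked. It starts between 0 and 0.25 and stays where it is left; the hook draws the bolt and the jaw 8 mm in over the half turn
- center_blue (a point): middle of the blue circuit board, 50 x 50 mm, lying loose on ledges (underside at z = 22 mm) between the two blue jaws of its holder, with about 8 mm of play until the lock is closed
- cam_green (a joint): angle of the cam of the other holder, the same in build, which holds the green circuit board (48 x 62 mm); to be left as it is, between 0 and 0.25
Not all that is in view belongs to the job. There is more than one size of the part that bears center_blue; the job needs the larger.

How it is judged:
By the outcome, as a careful person would: the job done as asked, in the order asked, and still so for the second after the job is handed in, with the robot touching nothing.
It also fails if it takes over 32 s, if anything falls off the work surface, if the arm or the gripper's body presses on something with over 40 N, if the wrist force passes 120 N, or if a joint passes its speed limit or range.

## Working session

There is one attempt and no reset: what is moved stays moved. The work goes in short steps, Python scripts to look and compute and a tool call to move; the robot and the scene stay as the last step left them, time stands still between calls to the robot, and variables do not carry over. Pictures are saved under pics/ and viewed, at most 10 in all, crops included, and the job is handed in when it is done.

Besides the shell and the picture viewer there is one more tool, called after ">>>" as a command line: name --pt "numbers of a row" for each row, then --argument value for the rest. move_arm: Moves the arm, as the interface text tells. Its arguments: {"type":"object","properties":{"targets":{"type":"array"},"fingers":{"type":"number"},"newtons":{"type":"number"}},"required":["targets"]}

```bash
mkdir -p pics
python3 - <<'E'
from rig import *
import cv2,json
for n in("top","side"):
    cv2.imwrite(f"pics/{n}0.png",camera(n)[:,:,::-1]); c=get_calibration(n); print(n,c)
print(read_state())
E
```

```text
top {'fx': 509.487008065622, 'fy': 509.487008065622, 'cx': 314.54710221877826, 'cy': 203.2217254896002, 'R': array([[-0.01147481, -0.99988667, -0.00974597],
       [-0.98890711,  0.01279121, -0.14798351],
       [ 0.1480914 ,  0.00793978, -0.98894181]]), 't': array([157.5091715 , 526.72882737, 998.86371559])}
side {'fx': 430.9671910641764, 'fy': 430.9671910641764, 'cx': 314.87067504597553, 'cy': 194.82593970555737, 'R': array([[ 0.98730591, -0.15865292,  0.00750256],
       [-0.04761478, -0.3407121 , -0.93896118],
       [ 0.15152514,  0.92668469, -0.3439413 ]]), 't': array([-501.02622128,  136.7601976 ,  668.94705481])}
{'time': 0.1, 'joint_pos': array([-1.50840889e+00,  3.13398048e-01,  1.49832486e+00,  1.18184675e-05,
        1.33101484e+00, -2.23438457e-01]), 'joint_vel': array([-5.04354299e-04, -2.33994623e-03, -3.38617323e-03, -5.24786062e-04,
       -7.83563780e-05,  3.87806660e-04]), 'effort': array([ 2.01713447e-03, -4.12907445e+01, -2.60142750e+01, -2.23624061e-04,
        3.05677160e-03, -1.24620843e-05]), 'position': array([ 147.98220853, -503.49694997,  241.8038996 ]), 'eef_rot': array([ 9.89805352e-01,  1.42425548e-01,  5.17756641e-05, -5.70230864e-04]), 'force': array([ 0.02978134, -0.84715658, -0.06534511]), 'ft_torque': array([ 0.04107014,  0.0756543 , -0.04339082]), 'gripper_force': 0.0, 'gripper_width': 1.0000367716548755}
```

View pics/top0.png

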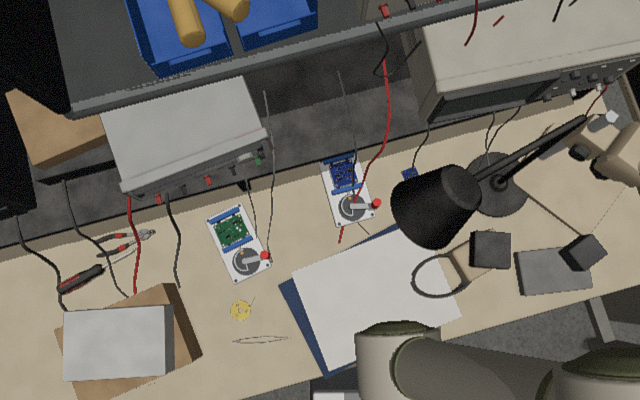

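View pics/side0.png

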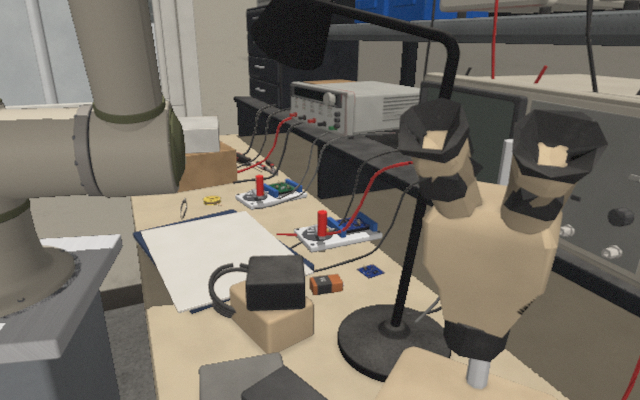

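The top view shows the blue-board holder with its hub near (352,207) and its red grip near (377,203). The lamp head is to its right and a red cable crosses it. The green holder's grip is near (265,255). I'll enlarge the area to measure it.

```bash
cat > h.py <<'E'
from rig import *
import numpy as np,cv2
def ray(n,u,v,z):
    c=get_calibration(n);R=c['R'];C=-R.T@c['t'];d=R.T@np.array([(u-c['cx'])/c['fx'],(v-c['cy'])/c['fy'],1])
    return C+d*(z-C[2])/d[2]
def proj(n,X):
    c=get_calibration(n);p=c['R']@np.array(X,float)+c['t'];return np.array([c['fx']*p[0]/p[2]+c['cx'],c['fy']*p[1]/p[2]+c['cy']])
E
python3 - <<'E'
from h import *
a=cv2.imread("pics/top0.png")[130:250,300:440];b=cv2.imread("pics/side0.png")[170:270,280:400]
cv2.imwrite("pics/crop.png",np.vstack([cv2.resize(a,(420,360),interpolation=2) if 0 else cv2.resize(a,(700,600),interpolation=cv2.INTER_CUBIC)]))
cv2.imwrite("pics/crops.png",cv2.resize(b,(720,600),interpolation=cv2.INTER_CUBIC))
for p,z in[((377,203),70),((352,207),30),((343,172),24),((265,255),70),((246,262),30)]: print(p,ray("top",*p,z).round(1))
E
```

```text
(377, 203) [523.   27.4  70. ]
(352, 207) [521.3  74.3  30. ]
(343, 172) [596.2  91.   24. ]
(265, 255) [423.2 248.7  70. ]
(246, 262) [411.5 291.4  30. ]
```

View pics/crop.png

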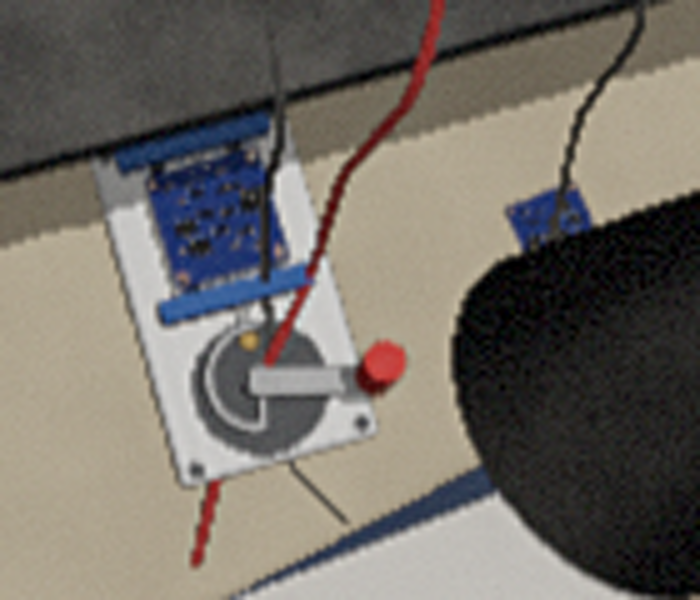

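View pics/crops.png

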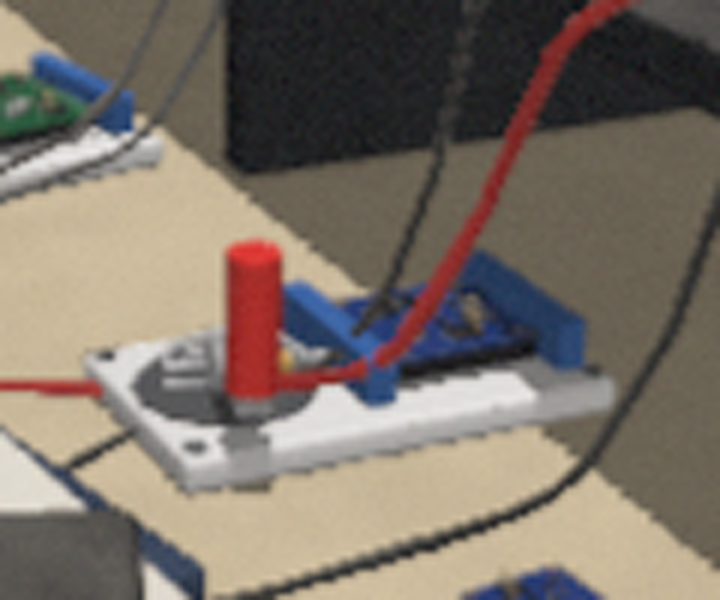

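The crops show the red grip's top at about (377,202.4) in the top view and (322.5,211.3) in the side view. In the top view the near plate corners are at about (337,227.4) and (375.6,216.4), and the far-left corner is at (319.4,161). The lamp head comes close to the grip, so I'll triangulate both.

Run:
```python
from h import *
from scipy.optimize import least_squares
def tri(a,b):
    f=lambda X:np.r_[proj("top",X)-a,proj("side",X)-b]
    r=least_squares(f,[500,0,100]);return r.x.round(1),r.fun.round(1)
print("knob top",tri((377,202.4),(322.5,211.3)))
cs=[ray("top",300+u/5,130+v/5,12) for u,v in[(185,487),(378,432),(97,155)]]
print(np.round(cs,1)); print([np.linalg.norm(cs[0]-c).round(1) for c in cs[1:]])
e=cs[2]-cs[0]; e2=cs[1]-cs[0]; print("yaw",np.arctan2(e[1],e[0]),np.arctan2(e2[0],-e2[1])) 
print("disc",ray("top",352.6,207.6,24))
print("far jaw",ray("top",339,157,34),"board",ray("top",300+217/5,130+215/5,24))
# side: near corners of plate
for u,v in[(90,355),(190,488),(612,385)]: print(ray("side",280+u/6,170+v/6,12).round(1))
for z in(200,300,400,500): print(z,ray("top",392,205,z).round(),ray("top",480,190,z).round(),ray("side",258,40,z).round(),ray("side",325,65,z).round())
```

```text
knob top (array([524. ,  28.1,  78.3]), array([ 0.1, -0.5, -0.5,  0.1]))
[[481.4 105.2  12. ]
 [503.4  24.4  12. ]
 [623.2 140.   12. ]]
[np.float64(83.8), np.float64(146.0)]
yaw 0.24037769539920215 0.2658888515102888
disc [520.83681803  72.67198218  24.        ]
far jaw [625.95976747  99.1925583   34.        ] board [594.02408895  90.22396355  24.        ]
[485.2 105.1  12. ]
[503.2   9.4  12. ]
[645.8  59.1  12. ]
200 [500.  17. 200.] [ 524. -135.  200.] [ 1218. 22169.   200.] [ 903. 2079.  200.]
300 [485.  31. 300.] [ 507. -103.  300.] [ 714. 8103.  300.] [593. 395. 300.]
400 [471.  46. 400.] [490. -71. 400.] [  210. -5963.   400.] [  283. -1288.   400.]
500 [457.  60. 500.] [472. -39. 500.] [  -295. -20028.    500.] [  -28. -2972.   500.]
```

The grip triangulates to (524,28,78). That matches the stated height, and the plate corners fit the given sizes. The lamp head hangs near z≈320 close above the start of the arc, so I need its shape.

Run:
```python
from h import *
a=cv2.imread("pics/top0.png")[110:270,370:610];b=cv2.imread("pics/side0.png")[0:130,240:480]
g=lambda i:cv2.convertScaleAbs(i,alpha=1.8,beta=25)
r=np.vstack([cv2.resize(g(a),None,fx=2,fy=2,interpolation=2),cv2.resize(g(b),None,fx=2,fy=2,interpolation=2)])
cv2.imwrite("pics/lamp.png",r);print(r.shape)
cv2.imwrite("pics/wrist0.png",camera("wrist")[:,:,::-1])
```

```text
(580, 480, 3)
```

View pics/lamp.png

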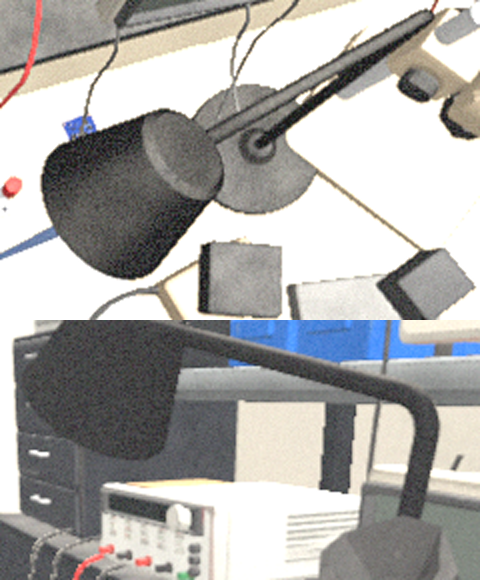

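The lamp head is a cone with its rim facing down and toward +y. Its rim centre is near top (415,215) and side (288,52), and the cap is at top (461,186). I'll triangulate these and build a fit for the hub.

Run:
```python
from h import *
from scipy.optimize import least_squares
def tri(a,b):
    f=lambda X:np.r_[proj("top",X)-a,proj("side",X)-b]
    r=least_squares(f,[500,0,300]);return r.x.round(1),r.fun.round(1)
print("rim c",tri((415,215),(288,52)))
print("elbow",tri((585,118),(450,48)), "base",ray("top",499,183,10))
for z in (300,350,400,450): print(z,[ray("top",*p,z).round()[:2] for p in((392,200),(400,182),(432,248),(461,186),(480,200))])
for y in(-60,-20,20): # side rays at given y
    for p in((252,30),(315,68)):
        c=get_calibration("side");R=c['R'];C=-R.T@c['t'];d=R.T@np.array([(p[0]-c['cx'])/c['fx'],(p[1]-c['cy'])/c['fy'],1]);print(y,p,(C+d*(y-C[1])/d[1]).round())
```

```text
rim c (array([465.3,   4.8, 341.3]), array([ 0. , -0.5, -0.5,  0.1]))
elbow (array([ 598.3, -242.3,  353.7]), array([-0.8,  1.8,  1.2, -0.5])) base [ 571.08528983 -237.14982693   10.        ]
300 [array([493.,  31.]), array([521.,  18.]), array([419., -26.]), array([513., -75.]), array([ 491., -102.])]
350 [array([485.,  38.]), array([511.,  26.]), array([417., -15.]), array([504., -61.]), array([484., -86.])]
400 [array([478.,  46.]), array([502.,  34.]), array([414.,  -4.]), array([495., -46.]), array([476., -70.])]
450 [array([470.,  53.]), array([492.,  42.]), array([411.,   7.]), array([486., -32.]), array([469., -55.])]
-60 (252, 30) [414. -60. 370.]
-60 (315, 68) [496. -60. 323.]
-20 (252, 30) [415. -20. 370.]
-20 (315, 68) [502. -20. 321.]
20 (252, 30) [416.  20. 371.]
20 (315, 68) [508.  20. 318.]
```

View pics/wrist0.png

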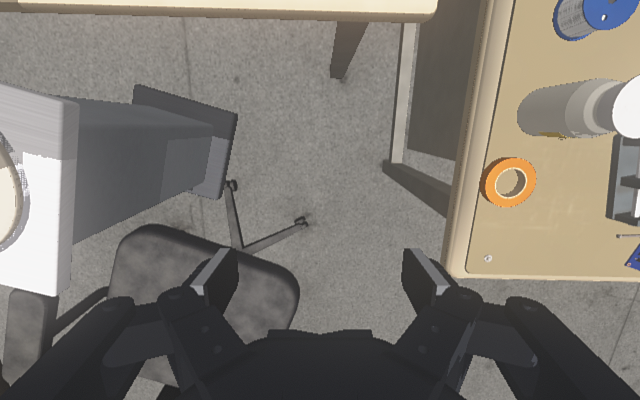

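The wrist view shows only the floor and the bench edge, so it is no help here. The lamp rim sits about z 320–370, at x 414–510 and y up to 40. A vertical tool at the grip would hit it, so I'll lean the tool back toward +y by about 35°, with the fingers closing along world x. Next is a helper for move rows, and a check of the shelf edge.

```bash
cat >> h.py <<'E'
from scipy.spatial.transform import Rotation as Rn
def ori(t):  # tool y = world x, back of tool leaning to +y by t deg
    s,c=np.sin(np.radians(t)),np.cos(np.radians(t));return Rn.from_matrix(np.array([[0,c,-s],[1,0,0],[0,-s,-c]]).T)
def row(p,q,p0,q0):
    return np.r_[q0.inv().apply(np.array(p)-p0)/250,(q0.inv()*q).as_rotvec()/np.pi].round(3).tolist()
def grip2tcp(g,t): return np.array(g)+8*ori(t).as_matrix()[:,2]
E
python3 - <<'E'
from h import *
from scipy.optimize import least_squares
P=lambda s:np.array([70,110])+s*np.array([350,-90])
r=None
for sp in((340,38),(400,36),(300,38)):
    f=lambda v:np.r_[proj("top",v[:3])-P(v[3]),proj("side",v[:3])-sp]
    r=least_squares(f,[700,100,400,.5]);print("shelf",r.x.round(2),r.cost.round(1))
s=read_state();p0=s['position'];q0=Rn.from_quat(s['eef_rot'])
qs=[q0]+[Rn.from_rotvec([0,0,a],degrees=True)*q0 for a in(25,45)]
for p,q in zip([(190,-280,330),(285,-120,330)],[q0,qs[1]]): print(row(p,q,p0,q0))
E
```

```text
shelf [6.3748e+02 4.4032e+02 3.6034e+02 1.2000e-01] 0.0
shelf [6.9965e+02 1.8792e+02 3.6520e+02 6.2000e-01] 0.0
shelf [ 5.7222e+02  6.9811e+02  3.5903e+02 -3.9000e-01] 0.0
[0.413, -0.811, -0.352, 0.0, 0.0, 0.0]
[0.958, -1.318, -0.351, 0.0, -0.0, -0.139]
```

>>> move_arm --pt "0.413 -0.811 -0.352 0 0 0" --pt "0.413 -0.811 -0.352 0 0 0" --pt "0.413 -0.811 -0.352 0 0 0" --pt "0.413 -0.811 -0.352 0 0 0" --pt "0.413 -0.811 -0.352 0 0 0" --pt "0.413 -0.811 -0.352 0 0 0" --pt "0.413 -0.811 -0.352 0 0 0" --fingers 0 --newtons 30

```text
time: 0.73
position: [190.7, -276.6, 332.9]
eef_rot: [0.99, 0.144, 0.001, 0.002]
force: [-0.5, 0.0, 0.4]
gripper_width: 0.501
gripper_force: 0.0
```

Run:
```python
from h import *
s=read_state();p0=s['position'];q0=Rn.from_quat(s['eef_rot'])
print(s['time'],p0.round(1),s['eef_rot'].round(3),s['joint_pos'].round(2),s['gripper_width'])
z=lambda a:Rn.from_rotvec([0,0,a],degrees=True)*q0
print(row((285,-120,330),z(25),p0,q0),row((303,-40,330),z(45),p0,q0))
```

```text
0.7333 [ 190.7 -276.6  332.9] [0.99  0.144 0.001 0.002] [-1.32 -0.19  1.8   0.    1.52 -0.04] 0.5014093109069517
[0.54, -0.493, 0.009, 0.0, 0.001, -0.139] [0.7, -0.78, 0.008, 0.0, 0.001, -0.25]
```

Run:
```python
from h import *
for z in(300,450,600,700): print(z,[ray("top",*p,z).round()[:2] for p in((360,355),(395,325),(395,385),(500,345),(600,340))])
a=camera("top")[:,:,::-1];b=camera("side")[:,:,::-1]
cv2.imwrite("pics/arm1.png",np.vstack([a[100:],b[:300]]))
```

```text
300 [array([265.,  85.]), array([307.,  33.]), array([223.,  36.]), array([ 277., -119.]), array([ 283., -264.])]
450 [array([287.,  97.]), array([321.,  54.]), array([253.,  57.]), array([296., -68.]), array([ 301., -185.])]
600 [array([308., 108.]), array([334.,  76.]), array([282.,  78.]), array([315., -17.]), array([ 319., -105.])]
700 [array([322., 115.]), array([343.,  90.]), array([302.,  92.]), array([328.,  18.]), array([331., -52.])]
```

View pics/arm1.png

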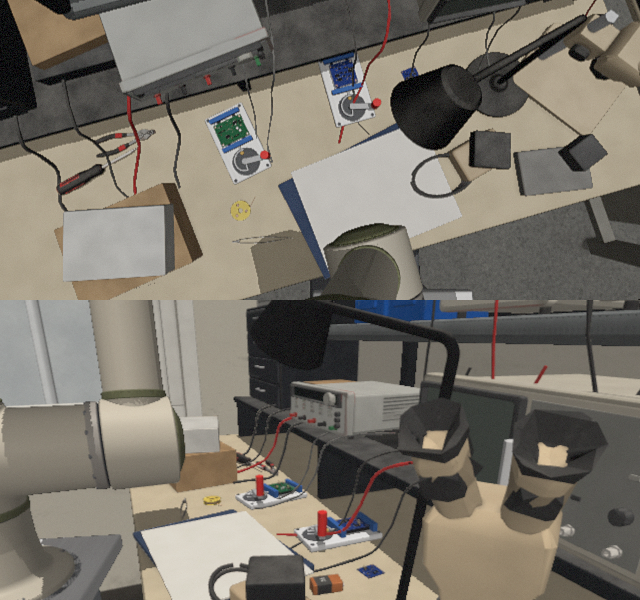

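The arm rides high: the wrist stands about 300 mm above the TCP. It swings clear of the lamp at a small radius, so I'll continue round.

>>> move_arm --pt "0.54 -0.493 0.009 0 0 -0.139" --pt "0.54 -0.493 0.009 0 0 -0.139" --pt "0.54 -0.493 0.009 0 0 -0.139" --pt "0.54 -0.493 0.009 0 0 -0.139" --pt "0.54 -0.493 0.009 0 0 -0.139" --pt "0.7 -0.78 0.008 0 0 -0.25" --pt "0.7 -0.78 0.008 0 0 -0.25" --pt "0.7 -0.78 0.008 0 0 -0.25"

```text
time: 1.5
position: [303.8, -38.2, 327.8]
eef_rot: [0.856, 0.517, 0.0, -0.001]
force: [0.0, -0.2, 0.7]
gripper_width: 0.498
gripper_force: 0.0
```

Run:
```python
from h import *
s=read_state();p0=s['position'];q0=Rn.from_quat(s['eef_rot'])
print(s['time'],p0.round(1),s['joint_pos'].round(2))
print(row((310,60,330),ori(10),p0,q0),row((330,200,320),ori(30),p0,q0))
```

```text
1.5 [303.8 -38.2 327.8] [-0.52 -0.26  1.87  0.    1.54 -0.03]
[0.36, -0.161, -0.008, -0.014, -0.055, -0.153] [0.893, -0.35, 0.033, -0.041, -0.164, -0.15]
```

>>> move_arm --pt "0.36 -0.161 -0.008 -0.014 -0.055 -0.153" --pt "0.36 -0.161 -0.008 -0.014 -0.055 -0.153" --pt "0.36 -0.161 -0.008 -0.014 -0.055 -0.153" --pt "0.893 -0.35 0.033 -0.041 -0.164 -0.15" --pt "0.893 -0.35 0.033 -0.041 -0.164 -0.15" --pt "0.893 -0.35 0.033 -0.041 -0.164 -0.15" --pt "0.893 -0.35 0.033 -0.041 -0.164 -0.15" --pt "0.893 -0.35 0.033 -0.041 -0.164 -0.15"

```text
time: 2.17
position: [333.5, 197.9, 317.9]
eef_rot: [0.686, 0.679, -0.187, 0.185]
force: [0.4, 0.3, -0.5]
gripper_width: 0.502
gripper_force: 0.0
```

```bash
cat >> h.py <<'E'
Rz=lambda a:Rn.from_rotvec([0,0,a]);Ry=lambda a:Rn.from_rotvec([0,a,0])
def fk(q,model,s4=1,L2=418,L3=394,h=245,T=307,o=116):
    # returns elbow, wrist centre (forearm end), tcp, R
    sh=np.array([0,o if model=='A' else 0,0.])
    R=Rz(q[0])*Ry(q[1]);b=np.array([0,0,h])+Rz(q[0]).apply(sh)
    e=b+R.apply([0,0,L2]);R=R*Ry(q[2]);w=e+R.apply([0,0,L3]);R=R*Rz(s4*q[3])*Ry(q[4])
    t=w+R.apply([0,o if model=='B' else 0,T]);return e,w,t,R
E
python3 - <<'E'
from h import *
s=read_state();p0=s['position'];q0=Rn.from_quat(s['eef_rot'])
print(s['time'],p0.round(1),s['joint_pos'].round(3),q0.as_matrix().round(2).tolist())
for m in'AB':
  for s4 in(1,-1):
    for T,h in((257,195),(307,245),(357,295)):
      e,w,t,R=fk(s['joint_pos'],m,s4,T=T,h=h);print(m,s4,T,(t-p0).round(),R.as_matrix()[:,2].round(2),w.round())
E
```

```text
2.1667 [333.5 197.9 317.9] [ 0.512  0.149  1.596 -0.457  1.673  0.54 ] [[0.01, 1.0, -0.01], [0.86, -0.01, -0.51], [-0.51, -0.0, -0.86]]
A 1 257 [ 0. -7.  1.] [-0.01 -0.51 -0.86] [335. 322. 540.]
A 1 307 [ -0. -32.   8.] [-0.01 -0.51 -0.86] [335. 322. 590.]
A 1 357 [ -0. -57.  15.] [-0.01 -0.51 -0.86] [335. 322. 640.]
A -1 257 [-110.  190.    1.] [-0.44  0.26 -0.86] [335. 322. 540.]
A -1 307 [-132.  203.    8.] [-0.44  0.26 -0.86] [335. 322. 590.]
A -1 357 [-154.  216.   15.] [-0.44  0.26 -0.86] [335. 322. 640.]
B 1 257 [ -2. -21. -49.] [-0.01 -0.51 -0.86] [392. 221. 540.]
B 1 307 [ -2. -47. -42.] [-0.01 -0.51 -0.86] [392. 221. 590.]
B 1 357 [ -2. -72. -36.] [-0.01 -0.51 -0.86] [392. 221. 640.]
B -1 257 [-97. 184.  52.] [-0.44  0.26 -0.86] [392. 221. 540.]
B -1 307 [-119.  197.   58.] [-0.44  0.26 -0.86] [392. 221. 590.]
B -1 357 [-141.  210.   65.] [-0.44  0.26 -0.86] [392. 221. 640.]
```

The forward-kinematics check shows a spherical wrist about 245 mm behind the TCP, with the forearm in line with it. A 40° lean leaves roughly 75 mm between forearm and lamp. I'll move to pre-grasp.

Run:
```python
from h import *
s=read_state();p0=s['position'];q0=Rn.from_quat(s['eef_rot'])
g=grip2tcp((524,28,60),40);a=ori(40).as_matrix()[:,2];print(g,a)
print(row((450,190,240),ori(40),p0,q0),row(g-100*a,ori(40),p0,q0))
```

```text
[524.          22.85769912  53.87164446] [ 0.         -0.64278761 -0.76604444]
[0.135, 0.466, 0.282, -0.002, -0.053, -0.003] [0.006, 0.767, 0.866, -0.002, -0.053, -0.003]
```

>>> move_arm --pt "0.135 0.466 0.282 -0.002 -0.053 -0.003" --pt "0.135 0.466 0.282 -0.002 -0.053 -0.003" --pt "0.135 0.466 0.282 -0.002 -0.053 -0.003" --pt "0.135 0.466 0.282 -0.002 -0.053 -0.003" --pt "0.006 0.767 0.866 -0.002 -0.053 -0.003" --pt "0.006 0.767 0.866 -0.002 -0.053 -0.003" --pt "0.006 0.767 0.866 -0.002 -0.053 -0.003" --pt "0.006 0.767 0.866 -0.002 -0.053 -0.003"

```text
time: 2.83
position: [523.8, 82.2, 129.8]
eef_rot: [0.667, 0.663, -0.241, 0.239]
force: [0.8, 0.8, -0.1]
gripper_width: 0.495
gripper_force: 0.0
```

Run:
```python
from h import *
cv2.imwrite("pics/w2.png",camera("wrist")[:,:,::-1])
s=read_state();p0=s['position'];q0=Rn.from_quat(s['eef_rot'])
print(s['time'],p0.round(1),s['joint_pos'].round(2),s['force'].round(1))
g=grip2tcp((524,28,60),40)
print(row(g,ori(40),p0,q0)); print(proj("wrist",(524,28,77)),proj("wrist",(521,73,30)),proj("wrist",(524,28,33)))
```

```text
2.8833 [524.1  77.7 124.8] [ 0.21  0.61  1.53 -0.71  1.27  0.53] [-0.8 -4.9 -4.9]
[0.013, 0.004, 0.358, -0.004, -0.001, -0.001]
[321.91378209 228.22096504] [317.88496106 141.88522428] [322.04189853 183.50342551]
```

View pics/w2.png

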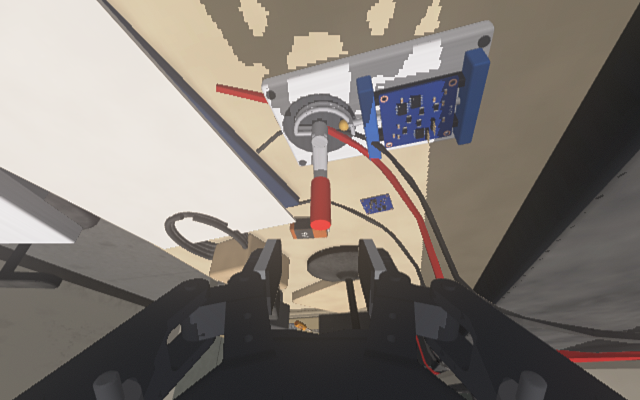

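The wrist view shows the grip's top at (320,224), centred between the pads, with the blue board behind the hub and the crank pointing to the grip. The arm was still settling, so I'll let it settle and measure again.

Run:
```python
from h import *
for i in range(5):
    im=camera("wrist")
    s=read_state();print(s['time'],s['position'].round(1),s['force'].round(1))
im=camera("wrist");m=((im[:,:,0]>150)&(im[:,:,1]<60)&(im[:,:,2]<60)).astype(np.uint8)
n,l,st,ce=cv2.connectedComponentsWithStats(m);print(st[1:][st[1:,4]>150])
p0=s['position'];q0=Rn.from_quat(s['eef_rot'])
for X in((524,28,77),(521,73,30),(524,28,33)):print(proj("wrist",X))
print(row(grip2tcp((524,28,60),40),ori(40),p0,q0))
cv2.imwrite("pics/w3.png",im[60:260,200:500,::-1])
```

```text
2.9333 [522.9  79.8 127.1] [-0.6  0.2  0.3]
2.9833 [522.8  81.7 129.4] [0.  0.6 0.4]
3.0333 [523.   83.1 131.2] [ 0.4 -0.5  1.2]
3.0833 [523.1  84.  132.3] [ 0.1 -0.1 -0. ]
3.1333 [523.1  84.5 133. ] [-0.8  0.1  0.3]
[]
[322.08704963 223.41033078]
[317.93932215 141.22574181]
[321.68737596 181.17899123]
[0.012, 0.004, 0.401, -0.001, -0.002, -0.002]
```

The prediction (322,223) agrees with the picture (320,224). I'll go down on the grip.

>>> move_arm --pt "0.006 0.004 0.2 0 0 0" --pt "0.012 0.004 0.3 0 0 0" --pt "0.012 0.004 0.35 0 0 0" --pt "0.012 0.004 0.404 0 0 0" --pt "0.012 0.004 0.404 0 0 0" --pt "0.012 0.004 0.404 0 0 0" --pt "0.012 0.004 0.404 0 0 0"

```text
time: 3.77
position: [524.5, 22.9, 54.6]
eef_rot: [0.667, 0.663, -0.239, 0.241]
force: [-0.8, 0.3, 0.0]
gripper_width: 0.5
gripper_force: 0.0
```

>>> move_arm --pt "0 0 0 0 0 0" --pt "0 0 0 0 0 0" --pt "0 0 0 0 0 0" --pt "0 0 0 0 0 0" --pt "0 0 0 0 0 0" --pt "0 0 0 0 0 0" --fingers -1 --newtons 30

```text
time: 4.27
position: [524.1, 22.4, 53.9]
eef_rot: [0.667, 0.663, -0.24, 0.24]
force: [-1.5, 4.9, 5.8]
gripper_width: 0.176
gripper_force: 29.9
```

Run:
```python
from h import *
s=read_state();p0=s['position'];q0=Rn.from_quat(s['eef_rot'])
print(s['time'],p0.round(1),s['force'].round(1),s['gripper_width'],s['gripper_force'])
k=p0-8*q0.as_matrix()[:,2];print("grasp pt",k)
H=np.array([522,73])
d=k[:2]-H;print("r",np.hypot(*d),"phi",np.arctan2(d[1],d[0]))
phi0=-1.53
for i in range(1,33):
    f=phi0-i*0.1;X=np.r_[H+45*np.array([np.cos(f),np.sin(f)])-(H+45*np.array([np.cos(phi0),np.sin(phi0)])),0]
    if i%1==0: print(i,row(p0+X,q0,p0,q0)[:3],end=' ')
cv2.imwrite("pics/w4.png",camera("wrist")[:,:,::-1])
```

```text
4.2667 [524.1  22.4  53.9] [-1.5  4.9  5.8] 0.1762411543125126 29.891626238822937
grasp pt [524.06727039  27.45899232  60.05776   ]
r 45.58790396308797 phi -1.5254338650359605
1 [0.0, -0.018, -0.0] 2 [0.001, -0.036, -0.001] 3 [0.004, -0.054, -0.004] 4 [0.008, -0.071, -0.007] 5 [0.014, -0.087, -0.012] 6 [0.02, -0.103, -0.017] 7 [0.028, -0.118, -0.024] 8 [0.037, -0.131, -0.031] 9 [0.047, -0.144, -0.04] 10 [0.058, -0.155, -0.049] 11 [0.07, -0.165, -0.058] 12 [0.082, -0.173, -0.069] 13 [0.095, -0.179, -0.079] 14 [0.108, -0.184, -0.091] 15 [0.122, -0.187, -0.102] 16 [0.136, -0.188, -0.113] 17 [0.15, -0.188, -0.125] 18 [0.163, -0.185, -0.136] 19 [0.177, -0.181, -0.147] 20 [0.19, -0.175, -0.158] 21 [0.203, -0.168, -0.169] 22 [0.214, -0.158, -0.178] 23 [0.226, -0.148, -0.188] 24 [0.236, -0.136, -0.196] 25 [0.245, -0.122, -0.204] 26 [0.254, -0.108, -0.211] 27 [0.261, -0.093, -0.217] 28 [0.267, -0.076, -0.221] 29 [0.271, -0.059, -0.225] 30 [0.274, -0.042, -0.228] 31 [0.276, -0.024, -0.229] 32 [0.277, -0.006, -0.23]
```

The fingers stopped at about 15–17 mm with 30 N, so the grip is held. I'll start the arc, watching the forces.

>>> move_arm --pt "0.0 -0.018 0.0 0 0 0" --pt "0.001 -0.036 -0.001 0 0 0" --pt "0.004 -0.054 -0.004 0 0 0" --pt "0.008 -0.071 -0.007 0 0 0" --pt "0.014 -0.087 -0.012 0 0 0" --pt "0.02 -0.103 -0.017 0 0 0" --pt "0.028 -0.118 -0.024 0 0 0" --pt "0.028 -0.118 -0.024 0 0 0"

```text
time: 4.98
position: [495.1, 32.2, 54.0]
eef_rot: [0.667, 0.664, -0.238, 0.241]
force: [1.0, 5.1, 3.5]
gripper_width: 0.176
gripper_force: 29.9
```

```bash
cat > nxt.py <<'E'
from h import *
import sys
i0,i1=map(int,sys.argv[1:3])
s=read_state();p0=s['position'];q0=Rn.from_quat(s['eef_rot'])
k=p0-8*q0.as_matrix()[:,2];d=k[:2]-[522,73]
print(s['time'],k.round(1),"F",s['force'].round(1),s['gripper_width'].round(3) if 1 else 0,"r",np.hypot(*d).round(1),"swept",(-1.53-np.arctan2(d[1],d[0]))%6.283)
P=lambda i:np.r_[45*np.cos(-1.53-i*.1),45*np.sin(-1.53-i*.1),0]
for i in range(i0+1,i1+1): print(i,row(P(i)-P(i0),q0,np.zeros(3),q0)[:3])
E
python3 nxt.py 7 15
```

```text
Traceback (most recent call last):
  File "nxt.py", line 6, in <module>
    print(s['time'],k.round(1),"F",s['force'].round(1),s['gripper_width'].round(3) if 1 else 0,"r",np.hypot(*d).round(1),"swept",(-1.53-np.arctan2(d[1],d[0]))%6.283)
                                                       ^^^^^^^^^^^^^^^^^^^^^^^^
AttributeError: 'float' object has no attribute 'round'
```

```bash
sed -i "s/s\['gripper_width'\].round(3) if 1 else 0/s['gripper_width']/" nxt.py; python3 nxt.py 7 15
```

```text
4.9833 [495.1  37.3  60.1] F [1.  5.1 3.5] 0.17624682579900766 r 44.7 swept 0.6857271682976596
8 [0.009, -0.014, -0.007]
9 [0.019, -0.026, -0.016]
10 [0.03, -0.037, -0.025]
11 [0.041, -0.047, -0.035]
12 [0.054, -0.055, -0.045]
13 [0.067, -0.061, -0.056]
14 [0.08, -0.066, -0.067]
15 [0.094, -0.069, -0.078]
```

The forces are small and the radius is holding at 44.7 mm. I'll continue.

>>> move_arm --pt "0.009 -0.014 -0.007 0 0 0" --pt "0.019 -0.026 -0.016 0 0 0" --pt "0.03 -0.037 -0.025 0 0 0" --pt "0.041 -0.047 -0.035 0 0 0" --pt "0.054 -0.055 -0.045 0 0 0" --pt "0.067 -0.061 -0.056 0 0 0" --pt "0.08 -0.066 -0.067 0 0 0" --pt "0.094 -0.069 -0.078 0 0 0"

```text
time: 5.65
position: [478.5, 62.1, 54.0]
eef_rot: [0.667, 0.663, -0.239, 0.241]
force: [5.7, -1.9, 2.4]
gripper_width: 0.174
gripper_force: 29.4
```

```bash
python3 nxt.py 15 22
```

```text
5.65 [478.4  67.2  60.2] F [ 5.7 -1.9  2.4] 0.17448160815413732 r 43.9 swept 1.4788393599759944
16 [0.014, -0.001, -0.011]
17 [0.028, -0.001, -0.023]
18 [0.041, 0.002, -0.034]
19 [0.055, 0.006, -0.045]
20 [0.068, 0.012, -0.056]
21 [0.081, 0.02, -0.067]
22 [0.092, 0.029, -0.077]
```

>>> move_arm --pt "0.014 -0.001 -0.011 0 0 0" --pt "0.028 -0.001 -0.023 0 0 0" --pt "0.041 0.002 -0.034 0 0 0" --pt "0.055 0.006 -0.045 0 0 0" --pt "0.068 0.012 -0.056 0 0 0" --pt "0.081 0.02 -0.067 0 0 0" --pt "0.092 0.029 -0.077 0 0 0" --pt "0.092 0.029 -0.077 0 0 0"

```text
time: 6.32
position: [485.4, 92.2, 53.9]
eef_rot: [0.667, 0.663, -0.24, 0.241]
force: [3.5, -0.4, 6.6]
gripper_width: 0.174
gripper_force: 29.9
```

```bash
python3 nxt.py 22 32
```

```text
6.3167 [485.4  97.3  60.1] F [ 3.5 -0.4  6.6] 0.17358597212534607 r 43.9 swept 2.1985874500131137
23 [0.011, 0.011, -0.009]
24 [0.021, 0.023, -0.018]
25 [0.031, 0.036, -0.025]
26 [0.039, 0.05, -0.032]
27 [0.046, 0.066, -0.038]
28 [0.052, 0.082, -0.043]
29 [0.057, 0.099, -0.047]
30 [0.06, 0.117, -0.049]
31 [0.062, 0.135, -0.051]
32 [0.062, 0.153, -0.051]
```

>>> move_arm --pt "0.011 0.011 -0.009 0 0 0" --pt "0.021 0.023 -0.018 0 0 0" --pt "0.031 0.036 -0.025 0 0 0" --pt "0.039 0.05 -0.032 0 0 0" --pt "0.046 0.066 -0.038 0 0 0" --pt "0.052 0.082 -0.043 0 0 0" --pt "0.052 0.082 -0.043 0 0 0" --pt "0.052 0.082 -0.043 0 0 0"

```text
time: 6.98
position: [505.4, 108.9, 53.9]
eef_rot: [0.667, 0.663, -0.24, 0.24]
force: [0.4, 0.8, 7.9]
gripper_width: 0.175
gripper_force: 30.1
```

```bash
python3 nxt.py 28 34
```

```text
6.9833 [505.4 114.1  60.1] F [0.4 0.8 7.9] 0.17494392857825644 r 44.3 swept 2.79769499538023
29 [0.005, 0.017, -0.004]
30 [0.008, 0.034, -0.006]
31 [0.01, 0.052, -0.008]
32 [0.01, 0.07, -0.008]
33 [0.01, 0.088, -0.008]
34 [0.007, 0.106, -0.006]
```

Now slowly into the stop.

>>> move_arm --pt "0.003 0.009 -0.002 0 0 0" --pt "0.005 0.017 -0.004 0 0 0" --pt "0.007 0.026 -0.005 0 0 0" --pt "0.008 0.034 -0.006 0 0 0" --pt "0.008 0.034 -0.006 0 0 0"

```text
time: 7.4
position: [512.2, 111.2, 53.8]
eef_rot: [0.667, 0.663, -0.242, 0.239]
force: [-8.7, 2.5, 13.6]
gripper_width: 0.179
gripper_force: 30.8
```

```bash
python3 nxt.py 30 32
```

```text
7.4 [512.2 116.3  60. ] F [-8.7  2.5 13.6] 0.17855551702232456 r 44.4 swept 2.9598919330494295
31 [0.002, 0.018, -0.002]
32 [0.002, 0.036, -0.002]
```

>>> move_arm --pt "0.001 0.009 -0.001 0 0 0" --pt "0.002 0.018 -0.002 0 0 0" --pt "0.002 0.018 -0.002 0 0 0" --pt "0.002 0.018 -0.002 0 0 0"

```text
time: 7.73
position: [513.0, 111.3, 53.7]
eef_rot: [0.667, 0.662, -0.246, 0.237]
force: [-26.1, 2.7, 21.0]
gripper_width: 0.173
gripper_force: 32.3
```

```bash
python3 nxt.py 31 32
```

```text
7.7333 [513.1 116.5  59.8] F [-26.1   2.7  21. ] 0.17321622600949677 r 44.4 swept 2.9809047952749355
32 [0.0, 0.018, -0.001]
```

It's firmly at the stop: 26 N with no further travel. I'll relax the push, open the fingers and withdraw along the tool axis.

>>> move_arm --pt "0 -0.018 0 0 0 0" --pt "0 -0.02 0 0 0 0"

```text
time: 7.9
position: [511.9, 111.4, 53.9]
eef_rot: [0.667, 0.663, -0.242, 0.24]
force: [-4.1, -4.5, 8.8]
gripper_width: 0.176
gripper_force: 30.4
```

>>> move_arm --pt "0 0 0 0 0 0" --pt "0 0 0 0 0 0" --pt "0 0 0 0 0 0" --pt "0 0 0 0 0 0" --pt "0 0 0 0 0 0" --fingers 0

```text
time: 8.32
position: [513.1, 111.9, 53.1]
eef_rot: [0.667, 0.663, -0.24, 0.24]
force: [-0.5, -0.1, -0.9]
gripper_width: 0.5
gripper_force: 0.0
```

>>> move_arm --pt "0 0 -0.06 0 0 0" --pt "0 0 -0.16 0 0 0" --pt "0 0 -0.3 0 0 0" --pt "0 0 -0.4 0 0 0" --pt "0 0 -0.4 0 0 0" --pt "0 0 -0.4 0 0 0" --pt "0 0 -0.4 0 0 0"

```text
time: 8.9
position: [513.1, 175.2, 129.5]
eef_rot: [0.667, 0.663, -0.241, 0.24]
force: [-0.1, 0.3, -0.1]
gripper_width: 0.499
gripper_force: 0.0
```

Run:
```python
from h import *
s=read_state();print(s['position'],s['force'])
im=camera("top");w=camera("wrist")
t=cv2.resize(im[120:280,180:420,::-1],(640,427),interpolation=2)
cv2.imwrite("pics/end.png",np.hstack([cv2.resize(w[:,:,::-1],(400,250)),cv2.resize(t,(400,267))[:250]]))
```

```text
[513.05820394 175.16466694 129.47416743] [-0.06614322  0.31923403 -0.13047349]
```

View pics/end.png

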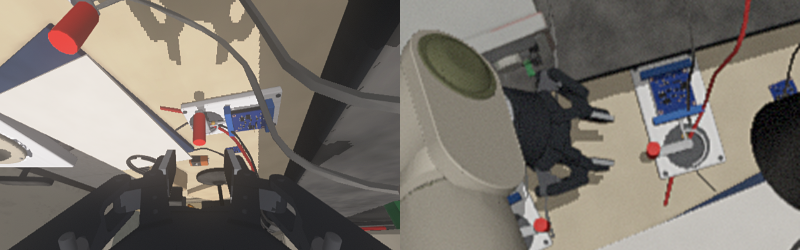

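The top view shows the crank now on the far side, with the grip free at about (332,209), and the jaw closed on the blue board. The green holder's grip is at its original place, and the fingers are clear. One numeric check of the final angle follows.

Run:
```python
from h import *
def blob(im,box):
    x0,y0,x1,y1=box;c=im[y0:y1,x0:x1].astype(int);m=(c[:,:,0]>140)&(c[:,:,1]<80)&(c[:,:,2]<80)
    v,u=np.nonzero(m);return u.mean()+x0,v.mean()+y0,m.sum()
old=cv2.imread("pics/top0.png")[:,:,::-1];new=camera("top")
a=blob(old,(368,193,386,212));b=blob(new,(322,198,340,218));print(a,b)
A=ray("top",*a[:2],70);B=ray("top",*b[:2],70);print(A,B,"chord",np.linalg.norm(A-B))
print("green",blob(old,(255,245,275,265)),blob(new,(255,245,275,265)))
d=np.linalg.norm(A-B)/90;print("swept",2*np.arcsin(min(d,1)), "or",2*np.pi-2*np.arcsin(min(d,1)))
```

```text
(np.float64(376.5777777777778), np.float64(201.95555555555555), np.int64(45)) (np.float64(331.6666666666667), np.float64(208.91666666666666), np.int64(48))
[525.05828656  28.12648822  70.        ] [512.30157293 117.14385656  70.        ] chord 89.92677914807149
green (np.float64(264.0208333333333), np.float64(254.625), np.int64(48)) (np.float64(264.0), np.float64(254.54347826086956), np.int64(46))
swept 3.0609117829925543 or 3.222273524187032
```

```bash
python3 -c "
from rig import *
print(close_job())"
```

```text
the job is handed in; nothing more can be done
None
```

I swung the blue holder's crank clockwise to its stop and let go of it. The camera showed the jaw closed on the blue board and the green holder's grip unmoved, and I handed the job in at about 9 s.

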